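# Sweep the offcuts off the marquetry sorting board

## Robot

A 6-joint arm with a two-finger parallel gripper is mounted at the origin on the work surface. World frame = base frame: x ahead of the robot, y to its left, z up, the work surface at z = 0. Lengths are in m, angles in rad, forces in N, time in s.
With the tool pointing down it reaches from about 0.4 to 0.825 m from the base axis. Payload 7 kg.
Tool frame: the origin (TCP) lies midway between the tips of the shut fingers; the grasp point (between the pads) lies 19 mm behind it; z points along the fingers, y is the line along which they close (so a half turn about z gives the same grasp; the last joint's range is limited). The gripper opens to 88 mm and grips with 3 to 60 N. Pads are 19 mm wide; open, the fingers measure 130 mm over their backs; the gripper's body (78 mm by 193 mm) begins 47 mm behind the grasp point.
Start: joints at [-0.957, 0.359, 0.012, 0, -1.224, -0.288], TCP at [0.216, -0.639, 0.227] pointing down, gripper open.
Joint ranges: [-3.07, 3.07], [-1.43, 2.12], [-1.02, 1.25], [-3.03, 1.67], [-3.05, -0], [-3.03, 3.03]. Speed limits (rad/s): [2.39, 2.39, 3.01, 3.14, 3.14, 3.14].

## Interface

Orientations are given as [roll, pitch, yaw] about the fixed x, y, z axes, in that order (R = Rz(yaw) Ry(pitch) Rx(roll)).
In Python, from station import get_state, grab_frame, calibration, job_done, boxes_of, regions_of, spot_point gives the robot as it stands. The module is installed in compiled form; this text tells all that it offers.
- The arm moves only by the tool arm_command, never from a script. Its argument "commands" is a list of rows, each an object of numbers: "tx", "ty", "tz": the shift along the tool's x, y, z each as a share of 25 cm, from -1 to 1; "twist": the turn about the tool's z as a share of 180 degrees, from -1 to 1. A call has exactly 8 rows; each row is the pose to reach, as a shift and turn from the pose commanded when the call began, along the tool's axes at that moment, turning the shorter way round; what a row does not reach only later rows make up. A row lasts 1/12 s, in which the tool goes at most 41.7 mm and 7.16 degrees, less where a joint would pass 70% of its speed; a pose out of reach is approached as far as the arm can. A call with a number of a shift or a turn outside -1 to 1 is refused whole. A call with a gripper value outside its range is refused whole. "claw" is the opening, from 0 (shut) to 1 (fully open), set as the call begins (left out, the last holds). The fingers move at their own pace and stop on an object; "grip_force" is the grip in N (left out, the last holds). Time passes only in rows, so rows that repeat a pose let the fingers close, or fill a call up. It gives the time, the measured TCP pose, the force, the opening and the grip force at its end, in the units of the state.
- get_state(): the state, without advancing time (a new reading comes with each control period).
- grab_frame(name): name is "scene" or "top" or "wrist"; returns the picture (420x560x3 uint8, red, green, blue); there is no depth.
- calibration(name): a dict with "camera_matrix" (3x3 intrinsics, pixels), "k1" (the pictures are not rectified: a ray, as slopes to the right and down, at radius r is drawn at 1 + k1 r^2 times it, then the intrinsics apply), "extrinsics" (4x4, takes a point from camera to world coordinates). Camera axes: x right, y down, z forward; pixel columns grow to the right and rows downward; lengths in m; the calibration is good to about 2 mm. A picture is of the moment at which its call begins: read the wrist's pose just before it. calibration takes no time and is no camera call; for the wrist camera it gives the pose at the moment of the call.
- job_done(): hands the job in; it is judged then, once.
Trained networks look in the newest picture that a camera, given by its name, has taken for a name from the list of things; names that differ only in an ending like _2 or _b are one class to them, and where a whole thing is asked for, a point or a joint stands for the part that bears it (a point fixed in the world has none). Each returns a list of dicts, best first, with "score" (0 to 1); they miss things now and then, are a little off and sometimes report something else, mostly with a low value. They report only what shows in the picture. A call takes as long as a camera call.
- boxes_of(query, camera): "rect" ([left, top, right, bottom] in pixels, round what is visible of it).
- regions_of(query, camera): "region" (420x560 bool, what is visible of it) and "rect" ([left, top, right, bottom] in pixels, round what is visible of it).
- spot_point(query, camera): "uv" ([column, row] in pixels: a listed point, or the origin of a listed thing).
The state is a dict: "t": time; "q": joint angles; "qd": joint speeds; "joint_efforts": joint torques, N m; "eef_pos": TCP position; "ee_rot": TCP orientation; "force": force on the tool from outside, world axes, zero at the start; "moment": the same for the moment, N m; "width": finger opening in m; "gripper_force": force on a finger pad.
Only numpy, scipy, OpenCV 4.12 (cv2) and the standard library are available. Lean on these libraries where they do the work, as an engineer would, in place of code of your own. Each camera call takes 0.05 s, during which the arm holds its last target. There are 200 camera calls.

## Task

Clear the three red-brown offcuts off the blue sorting board: with your fingertips, sweep each one along the board and off its open end so that it drops into the yellow tray. Do not pick any of them up, and leave the medallion and the glue jar where they are on the board, and the inlays in the grey tray and the hammer on the bench undisturbed.

Things in the scene. Friction and masses are not known exactly. Their poses are not given: they have to be found in the camera images.
- board: Fixed raised sorting board, blue top 300 x 300 mm, 55 mm above the bench, turned up to 0.12 rad. Origin: centre of its underside. Its y axis joins the two open ends (y = -150, +150 mm; no rim). Along x = -150 and +150 mm runs a wooden rim, 12 mm above the top, inner faces at 144 mm. The five things on it lie each in a lane of its own along y, lanes at x = -104, -52, 0, 52, 104 mm, in any order.
- scrap_tray: The yellow plastic offcuts tray, fixed at one open end of the board (either end), lower than the board: outside 300 x 130 mm (x, y), walls 36 mm high and 4 mm thick, floor 4 to 5 mm above the bench. Origin: centre of its underside; axes parallel to the board's. Its board-side wall is tucked 10 mm under the board's edge.
- good_tray: The grey plastic tray for good inlays, same size as the yellow one, at the other open end of the board. Nothing is to be swept into it. Origin: centre of its underside.
- offcut_block: Offcut: block 24 x 30 mm (x, y). Dark red-brown wood, 16 mm thick, about 30 g (21 to 42 g), lies flat on the board at the start. Origin: centre of its underside. Slides under a light push; pushed off its middle it turns and slips aside. Drops off the board's open end when its middle passes the edge.
- offcut_bar: Offcut: short bar 36 x 18 mm (x, y). Dark red-brown wood, 16 mm thick, about 30 g (21 to 42 g), lies flat on the board at the start. Origin: centre of its underside. Slides under a light push; pushed off its middle it turns and slips aside. Drops off the board's open end when its middle passes the edge.
- offcut_plug: Offcut: six-sided plug, 34 mm across its corners. Dark red-brown wood, 16 mm thick, about 30 g (21 to 42 g), lies flat on the board at the start. Origin: centre of its underside. Slides under a light push; pushed off its middle it turns and slips aside. Drops off the board's open end when its middle passes the edge.
- medallion: Finished inlay medallion, pale disc 42 mm across and 10 mm thick with a green patterned face. Origin: centre of its underside. Stands or lies loose on the board, in a lane of its own (see the board). To be left alone.
- glue_jar: Small closed jar, 34 mm across and 45 mm high, brass-coloured cap. Origin: centre of its underside. Stands or lies loose on the board, in a lane of its own (see the board). To be left alone.
- inlay_ring: Pale ring, 60 mm across, 8 mm thick, lying in the grey tray. Leave alone. Origin: centre of its underside.
- inlay_leaf: Green leaf-shaped cross piece, 45 x 34 x 8 mm, lying in the grey tray. Leave alone. Origin: centre of its underside.
- mallet: Hammer lying on the bench to the right of the trays. Leave alone. Origin: underside, on its shaft.

How it is judged:
At the end, for the whole second after the job is handed in: All three offcuts lie at rest inside the yellow tray (middle within its walls, underside below 34 mm above the bench); the medallion and jar are within 20 mm and the two inlays in the grey tray and the hammer within 30 mm of where they started (x of offcut_block in the frame of scrap_tray between -0.148 and 0.148 m and y of offcut_block in the frame of scrap_tray between -0.063 and 0.063 m and height (world z) of each of offcut_block, offcut_bar, offcut_plug below 0.034 m and linear speed of each of offcut_block, offcut_bar, offcut_plug below 0.02 m/s and x of offcut_bar in the frame of scrap_tray between -0.148 and 0.148 m and y of offcut_bar in the frame of scrap_tray between -0.063 and 0.063 m and x of offcut_plug in the frame of scrap_tray between -0.148 and 0.148 m and y of offcut_plug in the frame of scrap_tray between -0.063 and 0.063 m and distance of each of medallion, glue_jar from where it was at the start of the episode below 0.02 m and distance of each of inlay_ring, inlay_leaf, mallet from where it was at the start of the episode below 0.03 m); the robot touches nothing.
It fails at once if an offcut is picked up: raised more than 15 mm above the board's top (height (world z) of any of offcut_block, offcut_bar, offcut_plug above 0.07 m).
It fails at once if an offcut is carried out beyond the board's end at board height instead of dropping off it ((height (world z) of offcut_block above 0.05 m and (y of offcut_block in the frame of board above 0.2 m or y of offcut_block in the frame of board below -0.2 m)) or (height (world z) of offcut_bar above 0.05 m and (y of offcut_bar in the frame of board above 0.2 m or y of offcut_bar in the frame of board below -0.2 m)) or (height (world z) of offcut_plug above 0.05 m and (y of offcut_plug in the frame of board above 0.2 m or y of offcut_plug in the frame of board below -0.2 m))).
It fails at once if the medallion or the glue jar is shifted more than 20 mm, or tipped over (distance of any of medallion, glue_jar from where it was at the start of the episode above 0.02 m or angle between any of medallion, glue_jar's own z axis and vertical above 0.5 rad).
It fails at once if an inlay in the grey tray or the hammer is shifted more than 30 mm (distance of any of inlay_ring, inlay_leaf, mallet from where it was at the start of the episode above 0.03 m).
It also fails if it takes over 58 s, if anything falls off the work surface, if the arm or the gripper's body presses on something with over 40 N, if the wrist force passes 120 N, or if a joint passes its speed limit or range.

## Working session

There is one attempt and no reset: what is moved stays moved. The work goes in short steps, Python scripts to look and compute and a tool call to move; the robot and the scene stay as the last step left them, time stands still between calls to the robot, and variables do not carry over. Pictures are saved under pics/ and viewed, at most 10 in all, crops included, and the job is handed in when it is done.

Besides the shell and the picture viewer there is one more tool, called in YAML: its name, and indented under it one key for each argument. arm_command: Moves the arm, as the interface text tells. Shift numbers are shares of 25 cm and turn numbers shares of 180 degrees, none past 1 either way. Its arguments: {"type":"object","properties":{"commands":{"type":"array"},"claw":{"type":"number"},"grip_force":{"type":"number"}},"required":["commands"]}

```bash
mkdir -p pics; cat > h.py <<'E'
import numpy as np,cv2
from station import *
def ray(cam,uv,z):
    c=calibration(cam);K=np.array(c["camera_matrix"]);T=np.array(c["extrinsics"])
    d=np.array([(uv[0]-K[0,2])/K[0,0],(uv[1]-K[1,2])/K[1,1]]);s=d.copy()
    for _ in range(30): s=d/(1+c["k1"]*(s@s))
    r=T[:3,:3]@np.array([*s,1]);o=T[:3,3]
    return o+r*(z-o[2])/r[2]
E
python3 - <<'E'
from h import *
for n in ("top","scene"):
    cv2.imwrite(f"pics/{n}.png",grab_frame(n)[:,:,::-1])
for n,z in dict(board=0,scrap_tray=0,good_tray=0,offcut_block=.055,offcut_bar=.055,offcut_plug=.055,medallion=.055,glue_jar=.055).items():
    for r in spot_point(n,"top")[:2]: print(n,round(r["score"],2),np.round(r["uv"]),ray("top",r["uv"],z).round(3))
s=get_state();print(s["t"],s["eef_pos"],s["ee_rot"],s["width"])
E
```

```text
board 0.6 [217. 217.] [0.545 0.029 0.   ]
scrap_tray 0.76 [138. 215.] [0.549 0.234 0.   ]
good_tray 0.66 [295. 215.] [ 0.55  -0.174  0.   ]
offcut_block 0.43 [217. 173.] [0.651 0.023 0.055]
offcut_bar 0.47 [298. 194.] [ 0.6   -0.175  0.055]
offcut_plug 0.43 [190. 194.] [0.599 0.09  0.055]
medallion 0.56 [192. 258.] [0.442 0.081 0.055]
glue_jar 0.64 [192. 212.] [0.554 0.084 0.055]
glue_jar 0.57 [217. 216.] [0.545 0.022 0.055]
0.5 [ 0.2159908  -0.639467    0.22652029] [ 3.14154452e+00 -2.35256260e-06 -2.81586035e+00] 0.0876673502787246
```

View pics/top.png

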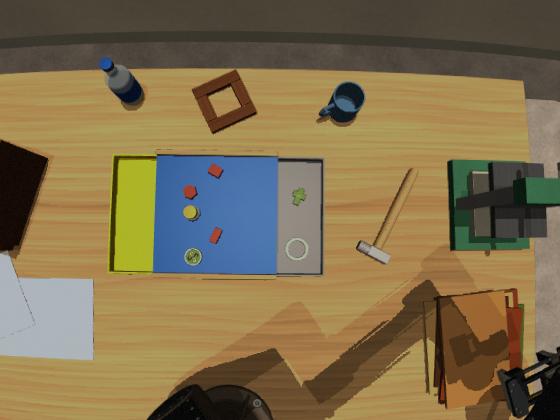

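View pics/scene.png

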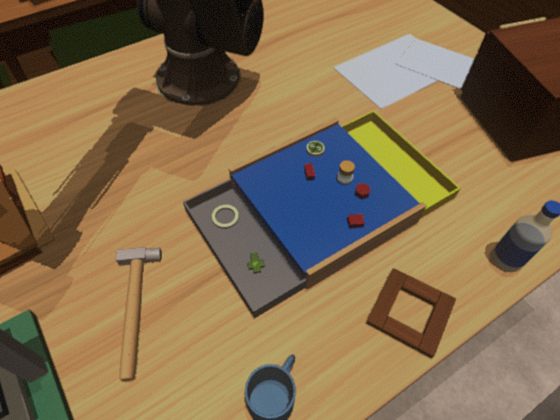

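The pictures show the yellow tray on the left (+y side) of the board. In the top view the block is at (216,171), plug (190,192), jar (191,212), bar (216,235) and medallion (193,257). Next I'll measure the offcuts and the board precisely.

```bash
python3 - <<'E'
from h import *
im=grab_frame("top");h=cv2.cvtColor(im,cv2.COLOR_RGB2HSV)
H,S,V=cv2.split(h)
blue=((H>100)&(H<130)&(S>120)&(V>60)).astype(np.uint8);blue[:, :140]=0;blue[:,300:]=0;blue[:140]=0;blue[290:]=0
blue=cv2.morphologyEx(blue,cv2.MORPH_OPEN,np.ones((5,5),np.uint8))
cs=max(cv2.findContours(blue,0,2)[0],key=cv2.contourArea)
P=np.array([ray("top",p,.055)[:2] for p in cs[:,0].astype(float)],np.float32)
r=cv2.minAreaRect(P);print("board",r)
c=np.array(r[0]);a=r[2];a=np.deg2rad(a if a<45 else a-90)
print("yaw",a)
R=np.array([[np.cos(a),-np.sin(a)],[np.sin(a),np.cos(a)]])
red=(((H<8)|(H>172))&(S>150)&(V>50)).astype(np.uint8)
red[:150]=0;red[280:]=0;red[:,:150]=0;red[:,285:]=0
n,l,st,ce=cv2.connectedComponentsWithStats(red)
for i in range(1,n):
    if st[i,4]<15: continue
    p=ray("top",ce[i],.068)[:2];q=np.argwhere(l==i)[:,::-1].astype(float)
    W=np.array([ray("top",u,.068)[:2] for u in q],np.float32)
    print(st[i,4],ce[i].round(1),p.round(3),"board",(R.T@(p-c)).round(3),cv2.minAreaRect(W))
for n,z in (("medallion",.06),("glue_jar",.08)):
    g=regions_of(n,"top")[0]["region"];u=np.argwhere(g)[:,::-1].mean(0);p=ray("top",u,z)[:2];print(n,u,p.round(3),(R.T@(p-c)).round(3))
E
```

```text
board ((0.5503032207489014, 0.02698493003845215), (0.2972569465637207, 0.28743472695350647), 89.35628509521484)
yaw -0.011234944532662779
110 [214.9 170.6] [0.654 0.028] board [0.104 0.002] ((0.6543682217597961, 0.027439573779702187), (0.029520045965909958, 0.021848145872354507), 63.45543670654297)
120 [189.6 191.6] [0.603 0.088] board [0.052 0.062] ((0.6034148335456848, 0.08776989579200745), (0.027711639180779457, 0.028968825936317444), 45.695499420166016)
97 [215.3 235. ] [0.498 0.025] board [-0.052 -0.003] ((0.4978068470954895, 0.024988286197185516), (0.016134092584252357, 0.032091446220874786), 63.86642837524414)
medallion [192.70149254 256.49626866] [0.446 0.08 ] [-0.105  0.052]
glue_jar [190.78350515 211.92268041] [0.552 0.082] [0.002 0.055]
```

arm_command:
  commands:
    - {"tx":-0.12,"ty":0.085,"twist":-0.037}
    - {"tx":-0.24,"ty":0.17,"twist":-0.075}
    - {"tx":-0.36,"ty":0.255,"twist":-0.112}
    - {"tx":-0.48,"ty":0.34,"twist":-0.15}
    - {"tx":-0.6,"ty":0.425,"twist":-0.187}
    - {"tx":-0.72,"ty":0.51,"twist":-0.225}
    - {"tx":-0.84,"ty":0.595,"twist":-0.262}
    - {"tx":-0.96,"ty":0.68,"twist":-0.3}
  claw: 0

```text
invalid input
```

arm_command:
  commands:
    - {"tx":-0.12,"ty":0.085,"tz":0,"twist":-0.037}
    - {"tx":-0.24,"ty":0.17,"tz":0,"twist":-0.075}
    - {"tx":-0.36,"ty":0.255,"tz":0,"twist":-0.112}
    - {"tx":-0.48,"ty":0.34,"tz":0,"twist":-0.15}
    - {"tx":-0.6,"ty":0.425,"tz":0,"twist":-0.187}
    - {"tx":-0.72,"ty":0.51,"tz":0,"twist":-0.225}
    - {"tx":-0.84,"ty":0.595,"tz":0,"twist":-0.262}
    - {"tx":-0.96,"ty":0.68,"tz":0,"twist":-0.3}
  claw: 0

```text
t: 1.32
eef_pos: [0.3898, -0.4001, 0.2269]
ee_rot: [-3.141, -0.0, -1.868]
force: [0.1, 0.2, -0.7]
width: 0.0396
gripper_force: 0.0
```

arm_command:
  commands:
    - {"tx":-0.125,"ty":-0.05,"tz":0,"twist":-0.012}
    - {"tx":-0.25,"ty":-0.1,"tz":0,"twist":-0.024}
    - {"tx":-0.375,"ty":-0.15,"tz":0,"twist":-0.036}
    - {"tx":-0.5,"ty":-0.2,"tz":0,"twist":-0.048}
    - {"tx":-0.625,"ty":-0.25,"tz":0,"twist":-0.06}
    - {"tx":-0.75,"ty":-0.3,"tz":0,"twist":-0.072}
    - {"tx":-0.875,"ty":-0.35,"tz":0,"twist":-0.084}
    - {"tx":-1,"ty":-0.4,"tz":0,"twist":-0.093}

```text
t: 1.98
eef_pos: [0.5598, -0.1912, 0.2269]
ee_rot: [-3.141, -0.0, -1.579]
force: [0.5, 0.2, -0.1]
width: 0.0003
gripper_force: 0.0
```

arm_command:
  commands:
    - {"tx":-0.1,"ty":-0.06,"tz":0.05,"twist":0}
    - {"tx":-0.2,"ty":-0.12,"tz":0.1,"twist":0}
    - {"tx":-0.3,"ty":-0.19,"tz":0.16,"twist":0}
    - {"tx":-0.4,"ty":-0.25,"tz":0.22,"twist":0}
    - {"tx":-0.5,"ty":-0.31,"tz":0.3,"twist":0}
    - {"tx":-0.6,"ty":-0.378,"tz":0.36,"twist":0}
    - {"tx":-0.6,"ty":-0.378,"tz":0.43,"twist":0}
    - {"tx":-0.6,"ty":-0.378,"tz":0.43,"twist":0}

```text
t: 2.65
eef_pos: [0.6534, -0.0423, 0.1148]
ee_rot: [3.136, -0.0, -1.58]
force: [-1.3, 0.0, -1.7]
width: 0.0004
gripper_force: 0.0
```

```bash
python3 - <<'E'
from h import *
cv2.imwrite("pics/w1.png",grab_frame("wrist")[:,:,::-1])
for n in ("offcut_block","offcut_plug","offcut_bar","glue_jar"):
    for r in spot_point(n,"wrist")[:1]: print(n,round(r["score"],2),np.round(r["uv"]),ray("wrist",r["uv"],.055).round(3))
s=get_state();print(s["t"],s["eef_pos"],s["ee_rot"])
E
```

```text
offcut_bar 0.62 [345.  31.] [ 0.611 -0.172  0.055]
2.9 [ 0.65541376 -0.04447114  0.12076087] [-3.13943912e+00  2.02234363e-04 -1.58191474e+00]
```

View pics/w1.png

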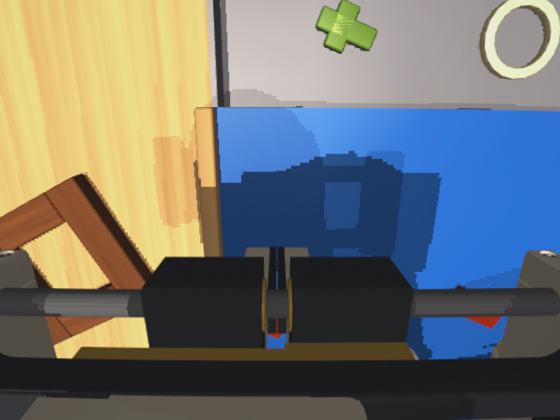

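The wrist camera faces the grey-tray side. It shows the shut fingers over bare board, aligned with the rim, with red just visible beyond them at (276,336). I'll go down behind the block.

arm_command:
  commands:
    - {"tx":0,"ty":0,"tz":0.04,"twist":0}
    - {"tx":0,"ty":0,"tz":0.09,"twist":0}
    - {"tx":0,"ty":0,"tz":0.14,"twist":0}
    - {"tx":0,"ty":0,"tz":0.18,"twist":0}
    - {"tx":0,"ty":0,"tz":0.21,"twist":0}
    - {"tx":0,"ty":0,"tz":0.225,"twist":0}
    - {"tx":0,"ty":0,"tz":0.232,"twist":0}
    - {"tx":0,"ty":0,"tz":0.232,"twist":0}

```text
t: 3.57
eef_pos: [0.6549, -0.0438, 0.0605]
ee_rot: [3.141, -0.0, -1.581]
force: [0.1, -0.4, 0.8]
width: 0.0005
gripper_force: 0.0
```

arm_command:
  commands:
    - {"tx":-0.035,"ty":0,"tz":0,"twist":0}
    - {"tx":-0.07,"ty":0,"tz":0,"twist":0}
    - {"tx":-0.105,"ty":0,"tz":0,"twist":0}
    - {"tx":-0.14,"ty":0,"tz":0,"twist":0}
    - {"tx":-0.175,"ty":0,"tz":0,"twist":0}
    - {"tx":-0.21,"ty":0,"tz":0,"twist":0}
    - {"tx":-0.245,"ty":0,"tz":0,"twist":0}
    - {"tx":-0.28,"ty":0,"tz":0,"twist":0}

```text
t: 4.23
eef_pos: [0.6557, 0.0273, 0.0612]
ee_rot: [-3.141, 0.0, -1.581]
force: [0.6, 0.2, 0.8]
width: 0.0007
gripper_force: 0.2
```

arm_command:
  commands:
    - {"tx":-0.035,"ty":0,"tz":0,"twist":0}
    - {"tx":-0.07,"ty":0,"tz":0,"twist":0}
    - {"tx":-0.105,"ty":0,"tz":0,"twist":0}
    - {"tx":-0.14,"ty":0,"tz":0,"twist":0}
    - {"tx":-0.175,"ty":0,"tz":0,"twist":0}
    - {"tx":-0.21,"ty":0,"tz":0,"twist":0}
    - {"tx":-0.245,"ty":0,"tz":0,"twist":0}
    - {"tx":-0.28,"ty":0,"tz":0,"twist":0}

```text
t: 4.9
eef_pos: [0.6564, 0.0971, 0.061]
ee_rot: [3.142, -0.0, -1.581]
force: [-0.5, -0.8, 1.8]
width: 0.0004
gripper_force: 0.2
```

```bash
cat > look.py <<'E'
import sys
from h import *
a=cv2.resize(grab_frame("top")[140:290,100:340],None,fx=2.5,fy=2.5);b=grab_frame("scene")[100:320,170:470]
b=cv2.resize(b,(600,440))[:225*2]
im=np.zeros((600,800,3),np.uint8)
im[:300,:480]=cv2.resize(a,(480,300));im[300:,:409]=cv2.resize(b,(409,300))
cv2.imwrite(f"pics/{sys.argv[1]}.png",im[:,:490,::-1])
s=get_state();print(s["t"],s["eef_pos"])
E
python3 look.py l1
```

```text
5.0 [0.65654661 0.09771497 0.06104174]
```

View pics/l1.png

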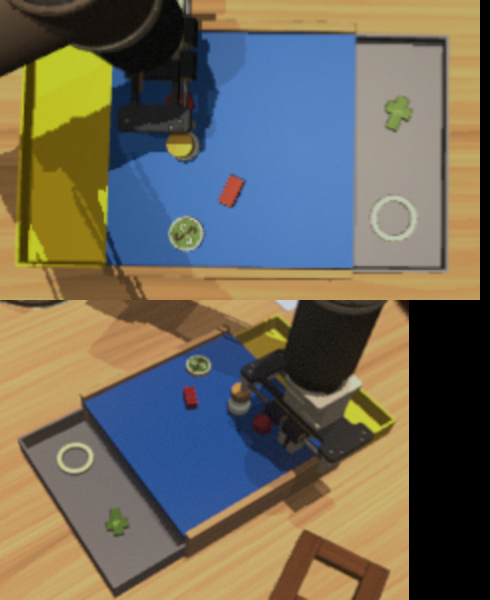

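The fingers are behind the block, which they hide, with the plug and jar undisturbed beside them. I'll keep pushing to the edge.

arm_command:
  commands:
    - {"tx":-0.035,"ty":0,"tz":0,"twist":0}
    - {"tx":-0.07,"ty":0,"tz":0,"twist":0}
    - {"tx":-0.105,"ty":0,"tz":0,"twist":0}
    - {"tx":-0.14,"ty":0,"tz":0,"twist":0}
    - {"tx":-0.175,"ty":0,"tz":0,"twist":0}
    - {"tx":-0.21,"ty":0,"tz":0,"twist":0}
    - {"tx":-0.245,"ty":0,"tz":0,"twist":0}
    - {"tx":-0.28,"ty":0,"tz":0,"twist":0}

```text
t: 5.67
eef_pos: [0.6571, 0.1673, 0.0611]
ee_rot: [-3.142, 0.0, -1.581]
force: [-0.1, -0.9, 0.4]
width: 0.0003
gripper_force: 0.0
```

arm_command:
  commands:
    - {"tx":-0.02,"ty":0,"tz":0,"twist":0}
    - {"tx":-0.03,"ty":0,"tz":0,"twist":0}
    - {"tx":-0.03,"ty":0,"tz":-0.05,"twist":0}
    - {"tx":-0.03,"ty":0,"tz":-0.12,"twist":0}
    - {"tx":0.04,"ty":0,"tz":-0.2,"twist":0}
    - {"tx":0.15,"ty":0,"tz":-0.28,"twist":0}
    - {"tx":0.28,"ty":0,"tz":-0.28,"twist":0}
    - {"tx":0.41,"ty":0,"tz":-0.28,"twist":0}

```text
t: 6.33
eef_pos: [0.657, 0.063, 0.1341]
ee_rot: [-3.138, 0.001, -1.58]
force: [-0.4, -0.5, -0.5]
width: 0.0005
gripper_force: 0.0
```

```bash
python3 look.py l2
```

```text
6.4333 [0.65576669 0.05949721 0.13272851]
```

View pics/l2.png

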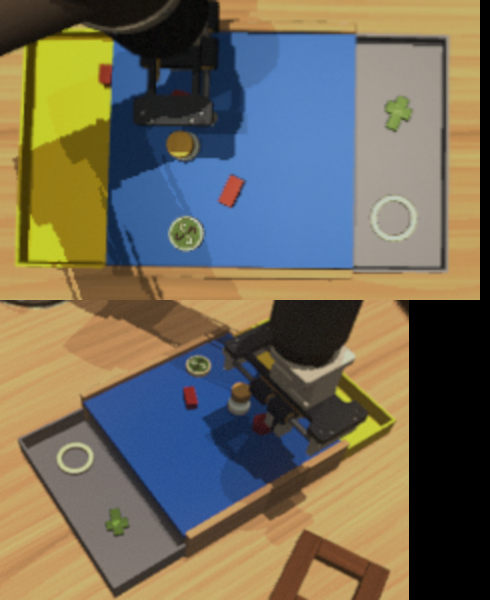

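The block has dropped off the edge, showing at (105,75) in the yellow tray. The others haven't moved. Now the plug.

arm_command:
  commands:
    - {"tx":0.03,"ty":0.08,"tz":0,"twist":0}
    - {"tx":0.06,"ty":0.16,"tz":0,"twist":0}
    - {"tx":0.06,"ty":0.214,"tz":0.0,"twist":0}
    - {"tx":0.06,"ty":0.214,"tz":0.08,"twist":0}
    - {"tx":0.06,"ty":0.214,"tz":0.16,"twist":0}
    - {"tx":0.06,"ty":0.214,"tz":0.23,"twist":0}
    - {"tx":0.06,"ty":0.214,"tz":0.27,"twist":0}
    - {"tx":0.06,"ty":0.214,"tz":0.284,"twist":0}

```text
t: 7.1
eef_pos: [0.6016, 0.0489, 0.059]
ee_rot: [3.139, -0.001, -1.581]
force: [-0.8, 0.2, 1.2]
width: 0.0006
gripper_force: 0.0
```

arm_command:
  commands:
    - {"tx":-0.01,"ty":0,"tz":0,"twist":0}
    - {"tx":-0.04,"ty":0,"tz":0,"twist":0}
    - {"tx":-0.07,"ty":0,"tz":0,"twist":0}
    - {"tx":-0.1,"ty":0,"tz":0,"twist":0}
    - {"tx":-0.13,"ty":0,"tz":0,"twist":0}
    - {"tx":-0.16,"ty":0,"tz":0,"twist":0}
    - {"tx":-0.19,"ty":0,"tz":0,"twist":0}
    - {"tx":-0.22,"ty":0,"tz":0,"twist":0}

```text
t: 7.77
eef_pos: [0.603, 0.1053, 0.0602]
ee_rot: [-3.141, 0.0, -1.581]
force: [0.3, 0.3, 0.1]
width: 0.0004
gripper_force: 0.2
```

arm_command:
  commands:
    - {"tx":-0.04,"ty":0,"tz":0,"twist":0}
    - {"tx":-0.08,"ty":0,"tz":0,"twist":0}
    - {"tx":-0.12,"ty":0,"tz":0,"twist":0}
    - {"tx":-0.16,"ty":0,"tz":0,"twist":0}
    - {"tx":-0.2,"ty":0,"tz":0,"twist":0}
    - {"tx":-0.24,"ty":0,"tz":0,"twist":0}
    - {"tx":-0.27,"ty":0,"tz":0,"twist":0}
    - {"tx":-0.28,"ty":0,"tz":0,"twist":0}

```text
t: 8.43
eef_pos: [0.6038, 0.1757, 0.06]
ee_rot: [-3.141, 0.0, -1.58]
force: [0.2, -0.0, -0.1]
width: 0.0006
gripper_force: 0.0
```

arm_command:
  commands:
    - {"tx":0,"ty":0,"tz":-0.12,"twist":0}
    - {"tx":0,"ty":0,"tz":-0.24,"twist":0}
    - {"tx":0.1,"ty":0.0,"tz":-0.36,"twist":0}
    - {"tx":0.24,"ty":0.1,"tz":-0.36,"twist":0}
    - {"tx":0.38,"ty":0.2,"tz":-0.36,"twist":0}
    - {"tx":0.52,"ty":0.3,"tz":-0.36,"twist":0}
    - {"tx":0.66,"ty":0.38,"tz":-0.36,"twist":0}
    - {"tx":0.78,"ty":0.416,"tz":-0.36,"twist":0}

```text
t: 9.1
eef_pos: [0.4948, -0.0213, 0.1502]
ee_rot: [3.141, 0.0, -1.581]
force: [0.4, 0.2, 0.6]
width: 0.0005
gripper_force: 0.0
```

```bash
python3 look.py l3
```

```text
9.2 [ 0.49515098 -0.02292954  0.1504262 ]
```

View pics/l3.png

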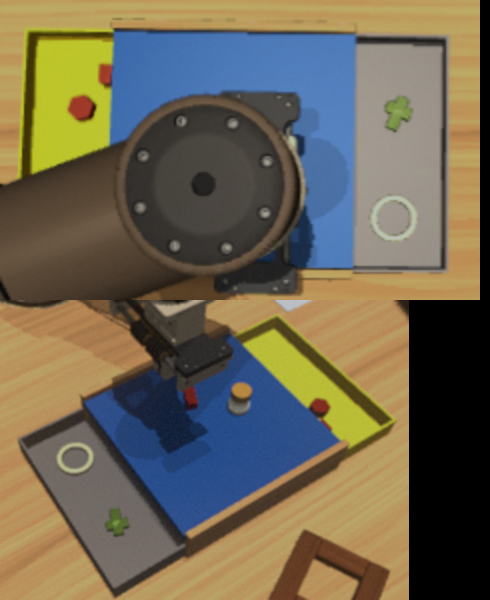

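The plug and block are both low in the yellow tray, at (81,108) and (105,75). The jar is still in place. Now the bar.

arm_command:
  commands:
    - {"tx":0,"ty":-0.014,"tz":0.07,"twist":0}
    - {"tx":0,"ty":-0.014,"tz":0.14,"twist":0}
    - {"tx":0,"ty":-0.014,"tz":0.21,"twist":0}
    - {"tx":0,"ty":-0.014,"tz":0.27,"twist":0}
    - {"tx":0,"ty":-0.014,"tz":0.32,"twist":0}
    - {"tx":0,"ty":-0.014,"tz":0.345,"twist":0}
    - {"tx":0,"ty":-0.014,"tz":0.355,"twist":0}
    - {"tx":0,"ty":-0.014,"tz":0.355,"twist":0}

```text
t: 9.87
eef_pos: [0.5012, -0.0196, 0.061]
ee_rot: [3.141, -0.0, -1.581]
force: [0.1, 0.2, -0.1]
width: 0.0006
gripper_force: 0.0
```

arm_command:
  commands:
    - {"tx":-0.03,"ty":0,"tz":0,"twist":0}
    - {"tx":-0.06,"ty":0,"tz":0,"twist":0}
    - {"tx":-0.09,"ty":0,"tz":0,"twist":0}
    - {"tx":-0.12,"ty":0,"tz":0,"twist":0}
    - {"tx":-0.145,"ty":0,"tz":0,"twist":0}
    - {"tx":-0.17,"ty":0,"tz":0,"twist":0}
    - {"tx":-0.195,"ty":0,"tz":0,"twist":0}
    - {"tx":-0.22,"ty":0,"tz":0,"twist":0}

```text
t: 10.53
eef_pos: [0.5018, 0.0361, 0.0614]
ee_rot: [-3.142, -0.0, -1.581]
force: [0.2, 0.5, -0.1]
width: 0.0007
gripper_force: 0.2
```

```bash
python3 look.py l4
```

```text
10.6333 [0.50193744 0.03626784 0.06135938]
```

View pics/l4.png

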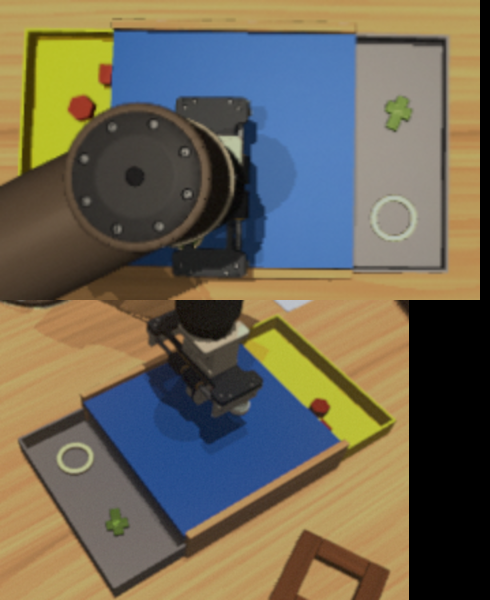

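The gripper hides the bar, and its height and forces are normal. I'll finish the sweep.

arm_command:
  commands:
    - {"tx":-0.03,"ty":0,"tz":0,"twist":0}
    - {"tx":-0.065,"ty":0.002,"tz":0,"twist":0}
    - {"tx":-0.1,"ty":0.004,"tz":0,"twist":0}
    - {"tx":-0.135,"ty":0.006,"tz":0,"twist":0}
    - {"tx":-0.17,"ty":0.008,"tz":0,"twist":0}
    - {"tx":-0.205,"ty":0.008,"tz":0,"twist":0}
    - {"tx":-0.24,"ty":0.008,"tz":0,"twist":0}
    - {"tx":-0.275,"ty":0.008,"tz":0,"twist":0}

```text
t: 11.3
eef_pos: [0.5005, 0.1051, 0.0613]
ee_rot: [-3.142, -0.0, -1.581]
force: [-0.7, 0.3, -0.1]
width: 0.0005
gripper_force: 0.1
```

arm_command:
  commands:
    - {"tx":-0.035,"ty":0,"tz":0,"twist":0}
    - {"tx":-0.07,"ty":0,"tz":0,"twist":0}
    - {"tx":-0.105,"ty":0,"tz":0,"twist":0}
    - {"tx":-0.14,"ty":0,"tz":0,"twist":0}
    - {"tx":-0.175,"ty":0,"tz":0,"twist":0}
    - {"tx":-0.21,"ty":0,"tz":0,"twist":0}
    - {"tx":-0.245,"ty":0,"tz":0,"twist":0}
    - {"tx":-0.275,"ty":0,"tz":0,"twist":0}

```text
t: 11.97
eef_pos: [0.5013, 0.1739, 0.0613]
ee_rot: [-3.141, 0.0, -1.581]
force: [-0.1, 0.3, 0.2]
width: 0.0003
gripper_force: 0.0
```

arm_command:
  commands:
    - {"tx":0,"ty":0,"tz":-0.12,"twist":0}
    - {"tx":0,"ty":0,"tz":-0.24,"twist":0}
    - {"tx":0,"ty":0,"tz":-0.38,"twist":0}
    - {"tx":0.14,"ty":0,"tz":-0.5,"twist":0}
    - {"tx":0.3,"ty":0,"tz":-0.5,"twist":0}
    - {"tx":0.46,"ty":0,"tz":-0.5,"twist":0}
    - {"tx":0.62,"ty":0,"tz":-0.5,"twist":0}
    - {"tx":0.78,"ty":0,"tz":-0.5,"twist":0}

```text
t: 12.63
eef_pos: [0.4989, -0.0234, 0.1869]
ee_rot: [-3.14, 0.001, -1.58]
force: [1.1, -0.5, -1.5]
width: 0.0004
gripper_force: 0.0
```

arm_command:
  commands:
    - {"tx":0.13,"ty":0,"tz":0,"twist":0}
    - {"tx":0.26,"ty":0,"tz":0,"twist":0}
    - {"tx":0.39,"ty":0,"tz":0,"twist":0}
    - {"tx":0.52,"ty":0,"tz":0,"twist":0}
    - {"tx":0.65,"ty":0,"tz":0,"twist":0}
    - {"tx":0.78,"ty":0,"tz":0,"twist":0}
    - {"tx":0.91,"ty":0,"tz":0,"twist":0}
    - {"tx":0.91,"ty":0,"tz":0,"twist":0}

```text
t: 13.3
eef_pos: [0.4966, -0.2536, 0.186]
ee_rot: [3.141, -0.001, -1.584]
force: [0.5, 0.3, -0.8]
width: 0.0003
gripper_force: 0.0
```

```bash
python3 look.py l5
```

```text
13.4 [ 0.49651493 -0.25052713  0.18583709]
```

View pics/l5.png

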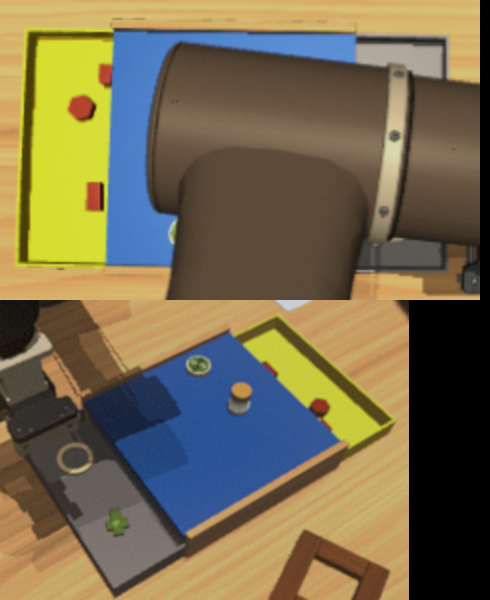

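All three offcuts are in the yellow tray, and the medallion and jar haven't moved. The block lies close to the board edge, so I'll check it in a close-up.

```bash
python3 - <<'E'
from h import *
t=grab_frame("top");s=grab_frame("scene")
a=cv2.resize(t[150:280,105:165],(300,600*130//130)[:2],interpolation=cv2.INTER_CUBIC)
b=cv2.resize(s[110:230,340:465],(490,470),interpolation=cv2.INTER_CUBIC)
im=np.zeros((600,800,3),np.uint8);im[:,:300]=a;im[:470,305:795]=b
cv2.imwrite("pics/z.png",im[:,:,::-1])
for i,im,cam in((0,t,"top"),(1,s,"scene")):
    H,S,V=cv2.split(cv2.cvtColor(im,cv2.COLOR_RGB2HSV));m=(((H<6)|(H>172))&(S>150)&(V>40)).astype(np.uint8)
    n,l,st,ce=cv2.connectedComponentsWithStats(m)
    for k in range(1,n):
        p=ray(cam,ce[k],.015)
        if st[k,4]>8 and .4<p[0]<.7 and .15<p[1]<.3: print(cam,st[k],p.round(3))
E
```

```text
top [150 173   6   9  40] [0.648 0.194 0.015]
top [135 188  12  12 105] [0.604 0.224 0.015]
top [144 232   7  13  86] [0.491 0.205 0.015]
scene [364 146   8   9  16] [0.491 0.209 0.015]
scene [399 173  12  10  76] [0.605 0.225 0.015]
```

View pics/z.png

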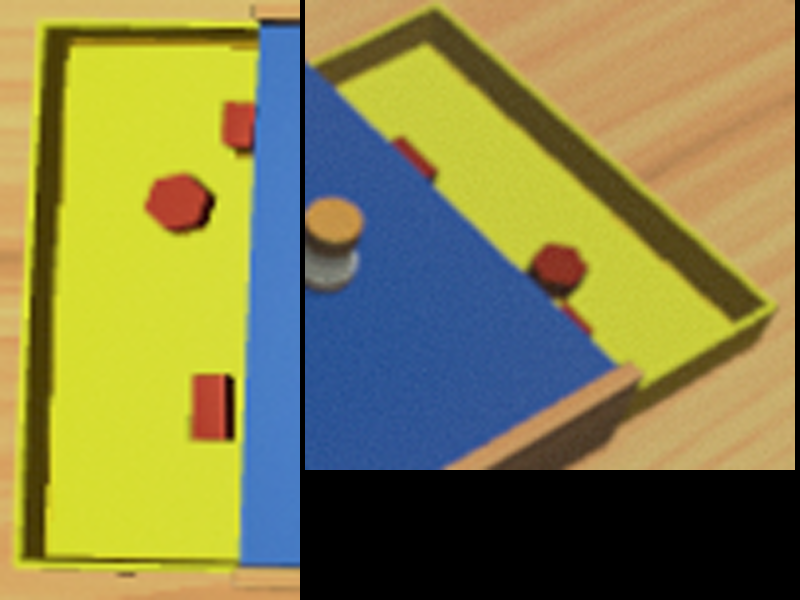

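The close-up shows the plug and bar flat on the tray floor. The block is also down in the tray, partly hidden under the board edge. Its middle is about y = 0.187, inside the wall limit of about 0.169.

```bash
python3 -c "
from station import *
print(job_done())"
```

```text
the job is handed in; nothing more can be done
None
```

All three offcuts were swept off the board into the yellow tray and the job is handed in (no verdict came back); in the last pictures the medallion, jar and inlays look unmoved, and the arm never went near the hammer, though I didn't re-check it.

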